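Dock the sample carrier on its snap hook and lock the gate

TASK

Push the jar carrier along the bench, without lifting it, into the docking bracket until the steel eye on its front forces the sprung gate of the snap hook open, passes it, and the gate springs shut behind it. Then swing the bracket's locking lever, the one with the upright peg, round to its stop so that the gate cannot open again. Keep both jars upright in the carrier and do not shift or knock over the beaker, the dropper bottle and the flask that stand round the bracket.

Things in the scene. Friction and masses are not known exactly. Their poses are not given: they have to be found in the camera images.
- dock: aluminium docking bracket fixed to the bench. Origin on the bench under the gate's middle; x: docking direction (into the hook; entry from -x), y: to its left, z up. Two guide rails, 30 mm high, x = -95 to -23 mm, inner faces at y = +-69 mm, flaring to +-90 mm at x = -129 mm. Base plate 5 mm thick, x = -14 to 100 mm, y = +-75 mm; block 45 mm high at x = 65 to 87 mm carries the hook
- dock_mouth (a point): point at dock x = 0, y = 0, height 31 mm, axes as the dock's. The hook is a level loop of 10 mm round steel bar at this height; its inside reaches from x = 4 to 57 mm, y = -18 to 34 mm. Its gate closes the -x side along x = 0, from its pivot at y = 39 mm to the nose at y = -12 mm. The eye bar can push the gate open at y = -6 to 10 mm
- gate (a joint): the sprung gate, an 8 mm dark steel bar with a 27 mm tail beyond its pivot: 0 = shut on the nose, positive = swung inward (+x), at most 1.15 rad. Its spring gives 0.05 N m when shut, 0.15 N m at 1 rad (about 2 to 6 N at the eye). The eye slips past its end at about 0.9 to 1 rad, when the eye bar is about 40 to 50 mm beyond the gate line
- lock_lever (a joint): steel locking lever on the dock's +y side, turning about an upright pivot with friction (about 1 N at its peg); it stays where left. 0 = unlocked (starts at 0 to 0.08), 0.6 rad = locked, at its stop; growing = anticlockwise from above. A pin on its short end then stands in front of the gate's tail and bars the gate; swung before docking, it keeps the gate shut
- lever_peg (a point): point on the axis of the lever's upright white peg (12 mm diameter, standing from 50 to 100 mm height), at 85 mm height, 50 mm from the pivot. Unlocked it is at about dock x = 61, y = 92 mm; locked at about x = 33, y = 101 mm. Its frame turns with the lever
- lever_pivot (a point): point on the lever's upright turning axis, at 85 mm height (dock x = 32, y = 51 mm); the lever's hub ends at 57 mm height
- carrier: loose grey plastic tray, about 0.45 kg, 68 (x) x 130 (y) x 44 mm high, two jar pockets side by side. Origin: centre of its underside; x points forward to the eye, plain rear wall at x = -34 mm. In front a rigid upright steel loop (the eye) of 8 mm bar on the line y = 0, 8 to 55 mm high, reaches to x = 114 mm. Slides flat; starts before the bracket, eye towards it, roughly in line
- eye_bar (a point): the middle of the eye's upright front bar (8 mm diameter), at carrier x = 110 mm, y = 0, height 31 mm
- jar_0: sample jar with white lid, 50 mm diameter, 53 mm high, 80 g, loose in the carrier's +y pocket; origin at the centre of its underside, z up
- jar_1: the same, in the carrier's -y pocket
- pocket_0 (a point): centre of the floor of the carrier's +y pocket (5 mm above the bench; pocket 58 x 57 mm, walls 39 mm above the floor)
- pocket_1 (a point): centre of the floor of the carrier's -y pocket
- beaker: empty 55 mm beaker, 62 mm high, a bystander beyond the bracket on its -y side; origin at the centre of its underside
- dropper: brown dropper bottle, 33 mm wide, 104 mm high, a bystander behind the bracket; origin at the centre of its underside
- flask: conical flask, 63 mm wide, 108 mm high, a bystander beside the carrier's way on the +y side; origin at the centre of its underside

How it is judged (in metres and radians):
On the way, in this order (a step that is already met when the one before it is completed fails the run):
1. the eye is inside the hook and the gate has sprung shut, the lever not yet swung (x of eye_bar in the frame of dock_mouth between 0.006 and 0.056 m and y of eye_bar in the frame of dock_mouth between -0.016 and 0.03 m and z of eye_bar in the frame of dock_mouth between -0.008 and 0.008 m and value of joint gate below 0.08 rad and value of joint lock_lever below 0.25 rad), for 0.2 s.
2. the lever is swung to its stop with the eye still in the hook (x of eye_bar in the frame of dock_mouth between 0.006 and 0.056 m and y of eye_bar in the frame of dock_mouth between -0.016 and 0.03 m and z of eye_bar in the frame of dock_mouth between -0.008 and 0.008 m and value of joint gate below 0.08 rad and value of joint lock_lever above 0.54 rad), for 0.2 s.
At the end, for the whole second after the job is handed in: The eye bar is inside the hook (6 to 56 mm past the gate line, y -16 to 30 mm, height within 8 mm), gate shut (under 0.08 rad), lever locked (over 0.54 rad) and still, carrier flat and at rest, each jar upright and at rest within 15 mm of its pocket's middle (all of step 2 and velocity of joint lock_lever between -0.1 and 0.1 rad/s and linear speed of carrier below 0.02 m/s and angle between carrier's own z axis and vertical below 0.1 rad and horizontal distance between jar_0 and pocket_0 below 0.015 m and angle between each of jar_0, jar_1's own z axis and vertical below 0.2 rad and linear speed of each of jar_0, jar_1 below 0.03 m/s and horizontal distance between jar_1 and pocket_1 below 0.015 m); the robot touches nothing.
It fails at once if the carrier is lifted off the bench (15 mm) or tipped (0.35 rad) (height (world z) of carrier above 0.015 m or angle between carrier's own z axis and vertical above 0.35 rad).
It fails at once if a jar is tipped over (0.6 rad) (angle between any of jar_0, jar_1's own z axis and vertical above 0.6 rad).
It fails at once if a bystander is shifted (over 20 mm) or tipped (0.4 rad) (distance of any of beaker, dropper, flask from where it was at the start of the episode above 0.02 m or angle between any of beaker, dropper, flask's own z axis and vertical above 0.4 rad).
It also fails if it takes over 50 s, if anything falls off the work surface, if the arm or the gripper's body presses on something with over 40 N, if the wrist force passes 120 N, or if a joint passes its speed limit or range.

ROBOT

A 6-joint arm with a two-finger parallel gripper is mounted at the origin on the work surface; the furniture and walls round the work are solid. World frame = base frame: x ahead of the robot, y to its left, z up, the work surface at z = 0. Lengths are in m, angles in degrees, forces in N, time in s.
With the tool pointing down it reaches from about 0.35 to 0.875 m from the base axis. Payload 4.2 kg.
Tool frame: the origin (TCP) lies midway between the tips of the shut fingers; the grasp point (between the pads) lies 19 mm behind it (r.pinch_z is the distance from the TCP to the grasp point, in m); z points along the fingers, y is the direction in which the jaws open and shut (so a half turn about z gives the same grasp; the last joint's range is limited). The gripper opens to 87 mm and grips with 3 to 60 N. Pads are 19 mm wide; open, the fingers measure 117 mm over their backs; the gripper's body (75 mm by 190 mm) begins 51 mm behind the grasp point.
Start: joints at [78.759, 22.042, 0.453, 0, -68.411, -14.817], TCP at [0.275, 0.561, 0.223] pointing down, gripper open.
Joint ranges: [-179.83, 179.83], [-69.29, 118.12], [-61.27, 80.66], [-181.25, 117.63], [-171.15, -9.14], [-177.46, 177.46]. Speed limits (degrees/s): [159.86, 159.86, 180, 180, 180, 180].

INTERFACE

Orientations are given as a 3x3 rotation matrix whose columns are the frame's x, y, z axes.
In Python, from station import r, optics, workorder gives the robot as it stands.
- The arm moves only by the tool carry_out, never from a script. Its argument "commands" is a list of rows, each a list of 3 entries, a list of its own where there are three numbers: the shift along the tool's x, y, z in m, then the turn, a rotation vector about the tool's x, y, z in degrees, then the finger opening in m, from 0 to 0.087. In form: [[[tx, ty, tz], [ax, ay, az], grip], ...]. A call has 1 to 12 rows; each row shifts and turns the pose as measured when the row begins, along the tool's axes as they then stand; what a row does not reach is not made up. A row lasts 1/12 s, in which the tool goes at most 41.7 mm and 7.16 degrees, less where a joint would pass 70% of its speed; a pose out of reach is approached as far as the arm can. A call with a gripper value outside its range is refused whole. The fingers move at their own pace and stop on an object; the grip force is fixed at half the most. Time passes only in rows, so rows that do not move let the fingers close. It gives the time, the measured TCP pose, the force and the opening at its end, in the units of the state.
- r.sense(): the state, without advancing time (a new reading comes with each control period).
- optics.capture(name): name is "scene" or "top"; returns a dict with "img" (480x640x3 uint8, red, green, blue), "mtx" (3x3 intrinsics, pixels), "extrinsics" (4x4, takes a point from camera to world coordinates). Camera axes: x right, y down, z forward; pixel columns grow to the right and rows downward; lengths in m; the calibration is good to about 2 mm. A picture is of the moment at which its call begins. There is no depth.
- workorder.finish_job(): hands the job in, once; it reports no verdict.
The state is a dict: "time_s": time; "joints": joint angles; "joint_velocities": joint speeds; "effort": joint torques, N m; "tcp_pos": TCP position; "ee_rot": TCP orientation; "wrist_force": force on the tool from outside, world axes, zero at the start; "moment": the same for the moment, N m; "gripper_width": opening from 0.0 (shut) to 1.0 (fully open).
Only numpy, scipy, OpenCV 4.12 (cv2) and the standard library are available. Lean on these libraries where they do the work, as an engineer would, in place of code of your own. Each camera call takes 0.05 s, during which the arm holds its last target.

## Working session

There is one attempt and no reset: what is moved stays moved. The work goes in short steps, Python scripts to look and compute and a tool call to move; the robot and the scene stay as the last step left them, time stands still between calls to the robot, and variables do not carry over. Pictures are saved under pics/ and viewed, and the job is handed in when it is done.

Besides the shell and the picture viewer there is one more tool, called after "Emit:" as name(argument=value, ...) on one line, values as JSON. carry_out: Moves the arm, as the interface text tells. Its arguments: {"type":"object","properties":{"commands":{"type":"array","items":{"type":"array"}}},"required":["commands"]}

```bash
mkdir -p pics; ls; python3 - <<'E'
from station import r, optics, workorder
import cv2,json,pickle
s=r.sense()
print(s)
for n in ["scene","top"]:
    c=optics.capture(n); cv2.imwrite(f"pics/{n}0.png",c["img"][:,:,::-1]); pickle.dump(c,open(f"pics/{n}0.pkl","wb"))
    print(n,c["mtx"].tolist(),c["extrinsics"].round(4).tolist())
E
```

```text
pics
{'time_s': 0.0, 'joints': array([ 7.87599320e+01,  2.20908778e+01,  3.79028095e-01, -2.84552986e-02,
       -6.84126754e+01, -1.48154931e+01]), 'joint_velocities': array([ 0.07382645, -0.09190488,  0.0697213 ,  0.10230964, -0.01394893,
        0.12881106]), 'effort': array([ 1.17865940e-03, -3.90663636e+01,  1.87406355e+01,  4.21987161e+00,
        1.09001875e-02, -1.91421686e-04]), 'tcp_pos': array([0.27425506, 0.56092743, 0.22145465]), 'ee_rot': array([[ 8.98288078e-01, -4.39406146e-01, -8.76571608e-04],
       [-4.39407007e-01, -8.98285764e-01, -2.04162829e-03],
       [ 1.09692221e-04,  2.21914206e-03, -9.99997532e-01]]), 'wrist_force': array([-0.34386746, -0.72898843, -0.41807929]), 'moment': array([0.02242209, 0.01209803, 0.01010696]), 'gripper_width': 1.0004814804835658}
scene [[605.7099652922187, 0.0, 315.1478182965227], [0.0, 605.7099652922187, 239.36595311336558], [0.0, 0.0, 1.0]] [[0.8814, -0.3512, 0.316, 0.2355], [-0.4724, -0.6675, 0.5756, -0.4873], [0.0088, -0.6566, -0.7542, 0.8559], [0.0, 0.0, 0.0, 1.0]]
top [[457.27577857988217, 0.0, 324.1059300240812], [0.0, 457.27577857988217, 237.74386778971268], [0.0, 0.0, 1.0]] [[-0.024, -0.9968, 0.0761, 0.4608], [-0.9991, 0.0265, 0.032, 0.089], [-0.034, -0.0753, -0.9966, 1.0522], [0.0, 0.0, 0.0, 1.0]]
```

View pics/scene0.png

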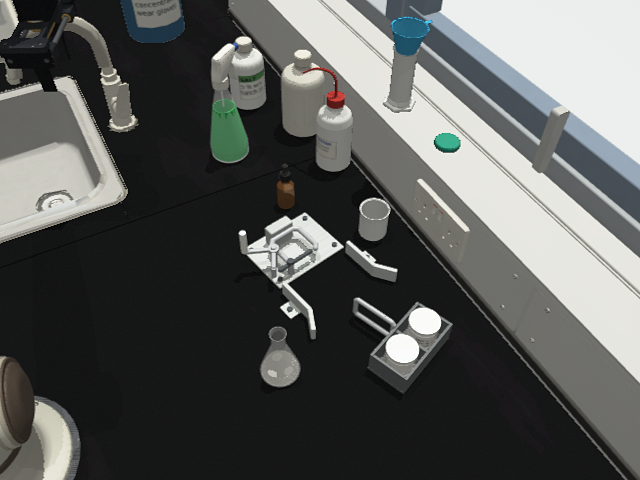

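View pics/top0.png

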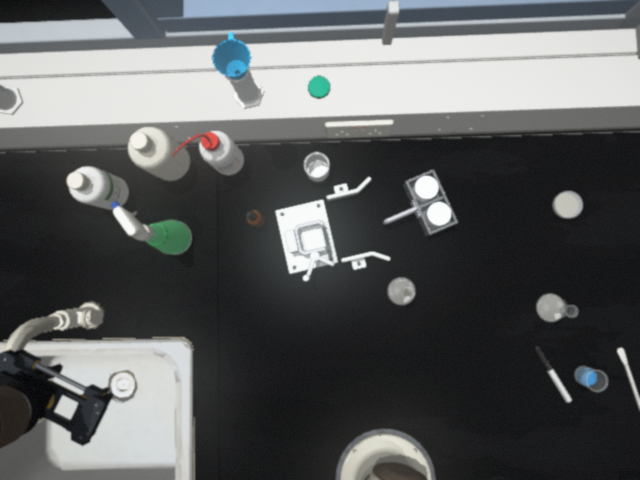

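```bash
python3 - <<'E'
import cv2
a=cv2.imread("pics/top0.png")[140:320,230:480]; cv2.imwrite("pics/topc.png",cv2.resize(a,None,fx=3.2,fy=3.2,interpolation=cv2.INTER_CUBIC))
a=cv2.imread("pics/scene0.png")[190:400,230:470]; cv2.imwrite("pics/scenec.png",cv2.resize(a,None,fx=2.8,fy=2.8,interpolation=cv2.INTER_CUBIC))
E
```

```text
(no output)
```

View pics/topc.png

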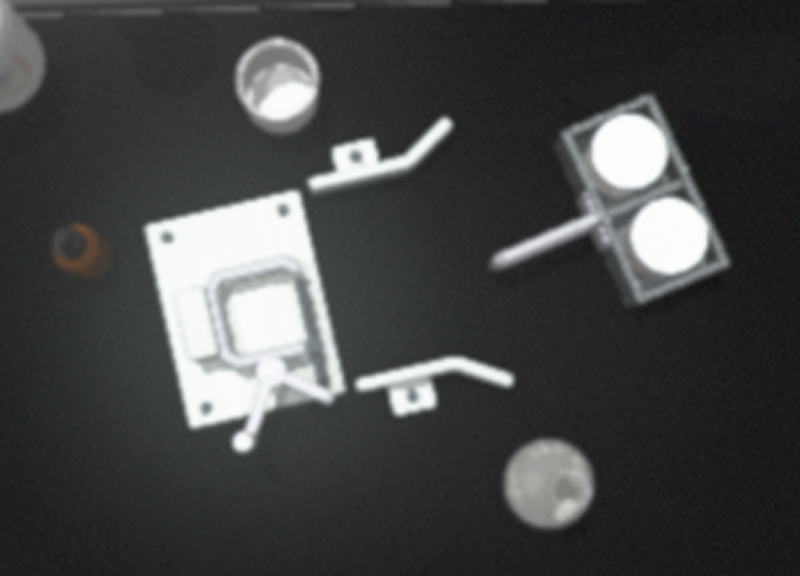

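View pics/scenec.png

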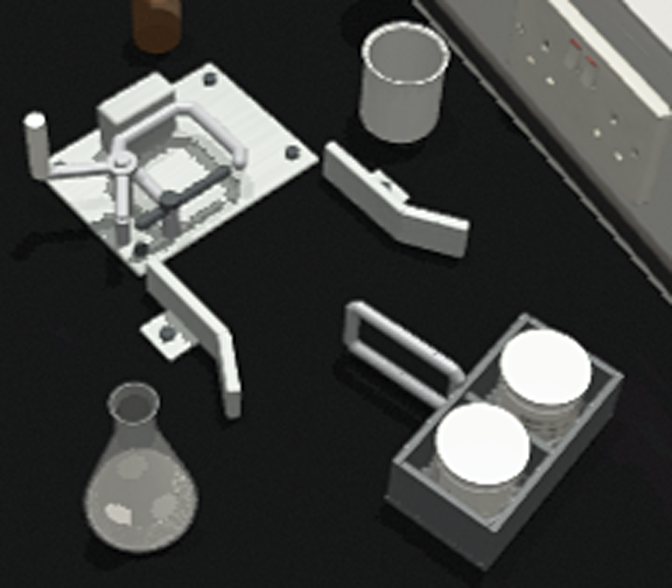

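```bash
cat > h.py <<'E'
import numpy as np, cv2, pickle
from scipy.optimize import least_squares
def proj(c,P):
    T=np.linalg.inv(c["extrinsics"]); p=np.c_[P,np.ones(len(P))]@T.T[:,:3]; q=p@c["mtx"].T; return q[:,:2]/q[:,2:]
def unproj(c,uv,z):
    d=c["extrinsics"][:3,:3]@np.linalg.inv(c["mtx"])@np.array([uv[0],uv[1],1.]); o=c["extrinsics"][:3,3]; return o+d*(z-o[2])/d[2]
def w(p,L):
    L=np.atleast_2d(np.array(L,float)); c,s=np.cos(p[2]),np.sin(p[2])
    return np.c_[p[0]+c*L[:,0]-s*L[:,1],p[1]+s*L[:,0]+c*L[:,1],L[:,2]]
def fit(obs,p0):
    f=lambda p:np.concatenate([(proj(c,w(p,L))-np.array(U)).ravel()*wt for c,L,U,wt in obs])
    s=least_squares(f,p0,loss='soft_l1'); return s.x,f(s.x)
def t(a):return [[230+x/3.2-.35,140+y/3.2-.35] for x,y in a]
def sc(a):return [[230+x/2.8-.3,190+y/2.8-.3] for x,y in a]
E
cat > m.py <<'E'
from h import *
T=pickle.load(open("pics/top0.pkl","rb"));S=pickle.load(open("pics/scene0.pkl","rb"))
m=.001
DL=np.array([[-14,-75,5],[-14,75,5],[100,-75,5],[100,75,5]])*m
CL=np.array([[34,-65,44],[34,65,44],[-34,65,44],[-34,-65,44]])*m
dT=(T,DL,t([(300,192),(345,388),(147,226),(192,428)]),1); dS=(S,DL,sc([(318,158),(140,272),(210,65),(45,180)]),1)
cT=(T,CL,t([(563,135),(632,303),(728,265),(652,98)]),1); cS=(S,CL,sc([(525,317),(395,463),(490,527),(622,377)]),1)
for nm,o in [("dock",[dT]),("dock",[dS]),("dock",[dT,dS]),("car",[cT]),("car",[cS]),("car",[cT,cS])]:
    x,e=fit(o,[.5,.1,1.6]); print(nm,x[:2].round(4),np.degrees(x[2]).round(2),e.round(1))
    if nm=="dock" and len(o)==2: d=x
    if nm=="car" and len(o)==2:cc=x
np.save("dc.npy",[d,cc])
eye=w(cc,[[.110,0,.031]]);print("eye",eye, proj(T,w(cc,[[.110,0,.051]])),t([(497,263)]))
R=np.array([[np.cos(d[2]),-np.sin(d[2])],[np.sin(d[2]),np.cos(d[2])]])
print("eye in dock",(eye[0,:2]-d[:2])@R,"car in dock",(cc[:2]-d[:2])@R,np.degrees(cc[2]-d[2]))
print("peg world",w(d,[[.061,.092,.1],[.033,.101,.1]]),proj(T,w(d,[[.061,.092,.1]])),t([(242,441)]),"scene",proj(S,w(d,[[.061,.092,.1]])),sc([(36,118)]))
print("flask",unproj(T,t([(548,484)])[0],.03),"beaker",unproj(T,t([(278,75)])[0],.06), "drop",unproj(T,t([(70,243)])[0],.1))
for c in (T,S):
  I=cv2.resize(c["img"][:,:,::-1],None,fx=3,fy=3)
  for p,col in [(w(d,np.r_[DL,np.array([[-23,69,30],[-23,-69,30],[-95,69,30],[-95,-69,30],[-129,90,30],[-129,-90,30],[61,92,100]])*m]),(0,0,255)),(w(cc,np.r_[CL,[[.114,0,.051]]]),(0,255,0))]:
    for u in proj(c,p): cv2.circle(I,tuple(int(v) for v in u*3+1),3,col,1)
  if c is T: cv2.imwrite("pics/ovT.png",I[420:960,690:1440])
  else: cv2.imwrite("pics/ovS.png",I[600:1190,690:1440])
E
python3 m.py
```

```text
dock [0.5546 0.121 ] 101.65 [-0.1 -0.8  0.6  1.2 -0.2 -0.2 -0.1 -0. ]
dock [0.5549 0.1194] 102.41 [ 0.8  0.4  0.7  2.1 -0.3 -0.7 -4.2 -3.5]
dock [0.555  0.1206] 101.95 [-0.2 -0.9  0.9  1.  -0.2 -0.1  0.3 -0.   0.7  0.1  0.1  1.4  0.  -1.1
 -4.2 -4.4]
car [ 0.6104 -0.1161] 110.77 [-0.6 -0.8  1.   0.7 -0.3  0.9  0.  -0.8]
car [ 0.6111 -0.1191] 111.3 [-0.3 -1.4 -2.  -0.6  0.8  2.9  0.7  0.2]
car [ 0.6112 -0.1177] 111.09 [ 0.  -1.   1.9  0.4  0.5  0.4  0.5 -1.2 -0.6 -2.  -2.5 -1.5  0.1  2.1
  0.3 -0.4]
eye [[ 0.57163197 -0.01505843  0.031     ]] [[385.79270066 220.45244381]] [[384.9625, 221.8375]]
eye in dock [-0.13620994  0.01181705] car in dock [-0.24481098 -0.00567048] 9.147555897053646
peg world [[0.45236777 0.16128532 0.1       ]
 [0.44935795 0.13202885 0.1       ]] [[305.00408869 277.1585406 ]] [[305.275, 277.4625]] scene [[242.16869634 231.72659837]] [[242.55714285714285, 231.84285714285713]]
flask [ 0.41647115 -0.04515756  0.03      ] beaker [0.70204826 0.13365053 0.06      ] drop [0.58436185 0.27155092 0.1       ]
```

View pics/ovT.png

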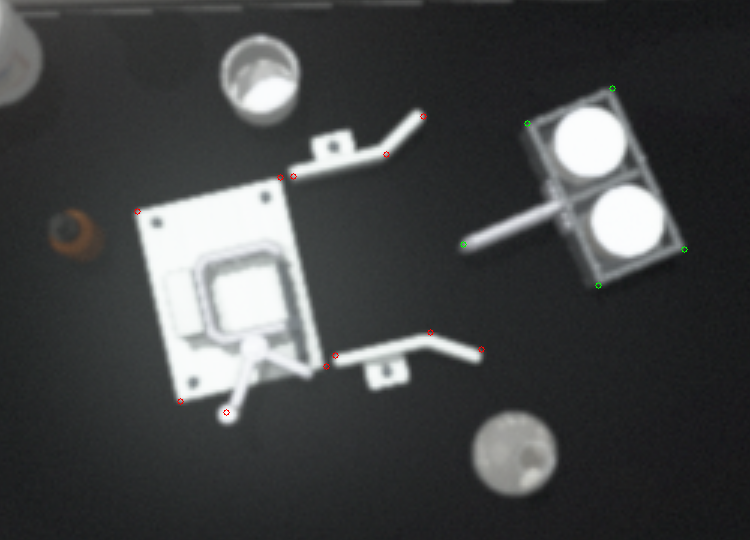

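View pics/ovS.png

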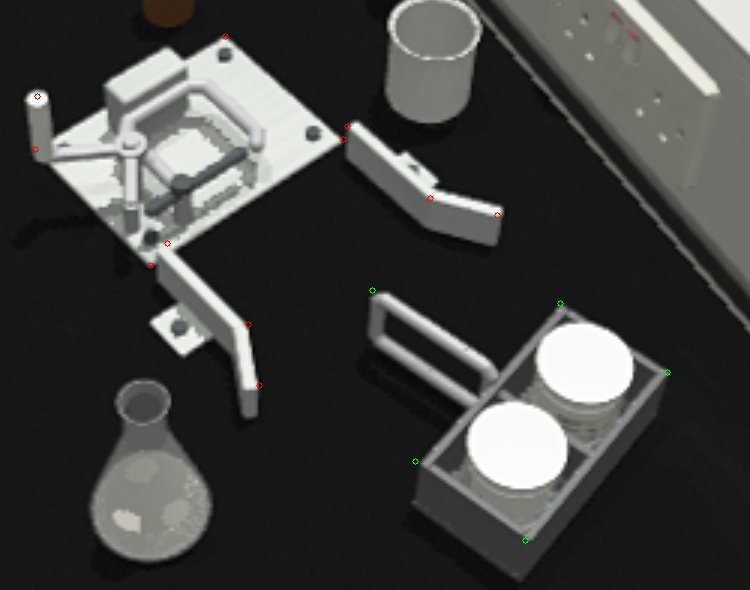

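Emit:
carry_out(commands=[[[0.031,0.0215,0],[0,0,0],0.087],[[0.031,0.0215,0],[0,0,0],0.087],[[0.031,0.0215,0],[0,0,0],0.087],[[0.031,0.0215,0],[0,0,0],0.087],[[0.031,0.0215,0],[0,0,0],0.087],[[0.031,0.0215,0],[0,0,0],0.087],[[0.031,0.0215,0],[0,0,7],0.087],[[0.031,0.0215,0],[0,0,0],0.087],[[0.031,0.0215,0],[0,0,0],0.087],[[0.031,0.0215,0],[0,0,0],0.087],[[0.031,0.0215,0],[0,0,0],0.087],[[0.031,0.0215,0],[0,0,0],0.087]])

```text
time_s: 1.1
tcp_pos: [0.477, 0.1428, 0.2161]
ee_rot: [[0.842, -0.54, -0.007], [-0.54, -0.842, -0.009], [-0.001, 0.011, -1.0]]
wrist_force: [-0.1, 0.0, -0.3]
gripper_width: 1.001
```

Emit:
carry_out(commands=[[[0,0,0],[0,0,7],0.087],[[0,0,0],[0,0,7],0.087],[[0,0,0],[0,0,7],0.087],[[0,0,0],[0,0,7],0.087],[[0,0,0],[0,0,7],0.087],[[0,0,0],[0,0,7],0.087],[[0,0,0],[0,0,7],0.087],[[0,0,0],[0,0,7],0.087],[[0,0,0],[0,0,7],0.087],[[0,0,0],[0,0,7],0.087],[[0,0,0],[0,0,7],0.087],[[0,0,0],[0,0,7],0.087]])

```text
time_s: 2.1
tcp_pos: [0.4751, 0.1311, 0.211]
ee_rot: [[-0.482, -0.876, -0.019], [-0.876, 0.482, -0.014], [0.021, 0.01, -1.0]]
wrist_force: [0.6, -1.4, 0.3]
gripper_width: 1.004
```

```bash
cat > go.py <<'E'
# usage: go.py  carrier/dock-frame goal -> tool-axis deltas
import sys; from h import *
from scipy.spatial.transform import Rotation as Ro
from station import r
s=r.sense()
def goal(x,y,z,ydeg):
    a=np.radians(ydeg); Y=np.array([np.cos(a),np.sin(a),0]);Z=np.array([0,0,-1.]);X=np.cross(Y,Z)
    R=s["ee_rot"]; Rg=np.c_[X,Y,Z]
    print("t",s["time_s"],"tcp",s["tcp_pos"].round(4),"dtool",(R.T@(np.array([x,y,z])-s["tcp_pos"])).round(4),"rotvec",Ro.from_matrix(R.T@Rg).as_rotvec(degrees=True).round(2),"f",s["wrist_force"].round(1),"w",round(s["gripper_width"]*87,1),"q",s["joints"].round(0))
if len(sys.argv)>1: goal(*[float(v) for v in sys.argv[1:]])
E
python3 go.py .6485 -.1034 .15 111
```

```text
t 2.1 tcp [0.4751 0.1311 0.211 ] dtool [ 0.1206 -0.2655  0.061 ] rotvec [ 0.1  -1.36 40.19] f [ 0.6 -1.4  0.3] w 87.3 q [ 34.  10. -18.   0. -63. -63.]
```

Emit:
carry_out(commands=[[[0,0,0],[0,0,6.7],0.087],[[0,0,0],[0,0,6.7],0.087],[[0,0,0],[0,0,6.7],0.087],[[0,0,0],[0,0,6.7],0.087],[[0,0,0],[0,0,6.7],0.087],[[0,0,0],[0,0,6.0],0.087],[[0,0,0],[0,0,0],0.087]])

```text
time_s: 2.68
tcp_pos: [0.4726, 0.13, 0.2079]
ee_rot: [[-0.943, -0.333, -0.026], [-0.332, 0.943, -0.016], [0.03, -0.007, -1.0]]
wrist_force: [-0.1, -0.0, 0.7]
gripper_width: 0.998
```

```bash
python3 go.py .6485 -.1034 .15 111
```

```text
t 2.6833 tcp [0.4726 0.13   0.2079] dtool [-0.0899 -0.2782  0.0572] rotvec [-0.37 -1.7  -1.57] f [-0.1 -0.   0.7] w 86.9 q [  34.   10.  -18.   -0.  -63. -105.]
```

Emit:
carry_out(commands=[[[-0.01,-0.031,0.003],[0,-0.3,-0.2],0.087],[[-0.01,-0.031,0.003],[0,-0.3,-0.2],0.087],[[-0.01,-0.031,0.003],[0,-0.3,-0.2],0.087],[[-0.01,-0.031,0.003],[0,-0.3,-0.2],0.087],[[-0.01,-0.031,0.003],[0,-0.3,-0.2],0.087],[[-0.01,-0.031,0.003],[0,-0.3,-0.2],0.087],[[-0.01,-0.031,0.003],[0,-0.3,-0.2],0.087],[[-0.01,-0.031,0.003],[0,-0.3,-0.2],0.087],[[-0.005,-0.015,0.003],[0,-0.3,0],0.087],[[0,0,0],[0,0,0],0.087]])

```text
time_s: 3.52
tcp_pos: [0.6523, -0.094, 0.1766]
ee_rot: [[-0.919, -0.395, 0.016], [-0.395, 0.919, 0.002], [-0.016, -0.004, -1.0]]
wrist_force: [-0.2, -0.1, 0.2]
gripper_width: 0.998
```

```bash
python3 go.py .6485 -.1034 .15 111
```

```text
t 3.5167 tcp [ 0.6523 -0.094   0.1766] dtool [ 0.0076 -0.007   0.0265] rotvec [-0.23  0.9   2.26] f [-0.2 -0.1  0.2] w 86.9 q [  6.  27.   1.  -0. -64. -73.]
```

Emit:
carry_out(commands=[[[0.004,-0.0035,0.02],[0,0.5,1.1],0.087],[[0.004,-0.0035,0.02],[0,0.4,1.1],0.087],[[0,0,0.01],[0,0,0],0.087],[[0,0,0],[0,0,0],0.087]])

```text
time_s: 3.85
tcp_pos: [0.6477, -0.1044, 0.124]
ee_rot: [[-0.931, -0.364, 0.0], [-0.364, 0.931, -0.004], [0.001, -0.003, -1.0]]
wrist_force: [0.1, 0.7, -0.2]
gripper_width: 1.0
```

```bash
python3 go.py .6485 -.1034 .012 111; python3 - <<'E'
from h import *
from station import optics
for n,b in [("top",(150,280,370,520)),("scene",(230,430,300,500))]:
    c=optics.capture(n); I=c["img"][b[0]:b[1],b[2]:b[3],::-1]
    cv2.imwrite(f"pics/{n}1.png",cv2.resize(I,None,fx=2.9,fy=2.9,interpolation=cv2.INTER_CUBIC))
E
```

```text
t 3.85 tcp [ 0.6477 -0.1044  0.124 ] dtool [-0.0012  0.001   0.112 ] rotvec [-0.2  -0.08  0.34] f [ 0.1  0.7 -0.2] w 87.0 q [  5.  29.  -2.   0. -58. -74.]
```

View pics/scene1.png

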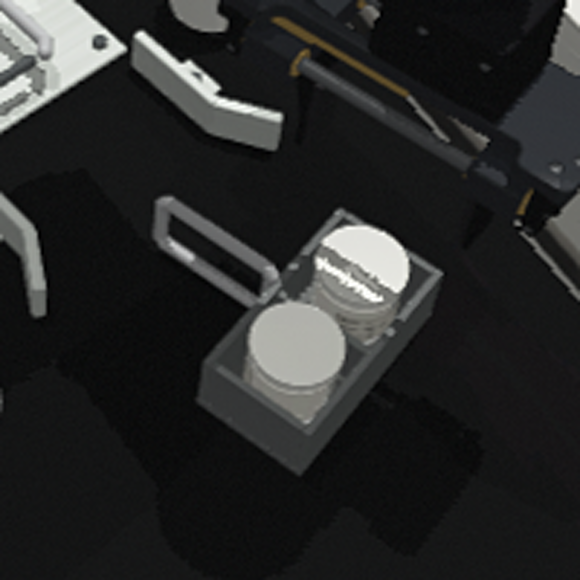

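View pics/top1.png

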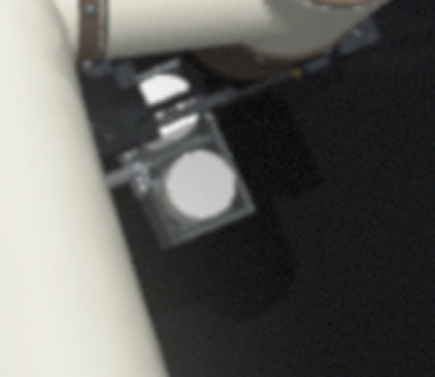

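Emit:
carry_out(commands=[[[-0.0012,0.001,0.02],[0,0,0.3],0.087],[[0,0,0.02],[0,0,0],0.087],[[0,0,0.02],[0,0,0],0.087],[[0,0,0.005],[0,0,0],0.087],[[0,0,0],[0,0,0],0.087]])

```text
time_s: 4.37
tcp_pos: [0.6565, -0.1002, 0.0695]
ee_rot: [[-0.929, -0.368, 0.022], [-0.369, 0.93, -0.005], [-0.018, -0.013, -1.0]]
wrist_force: [-0.0, -0.7, 0.4]
gripper_width: 1.0
```

```bash
python3 go.py .6485 -.1034 .012 111; python3 - <<'E'
from h import *
from station import optics
for n,b in [("scene",(230,430,300,500))]:
    c=optics.capture(n); I=c["img"][b[0]:b[1],b[2]:b[3],::-1]
    cv2.imwrite(f"pics/{n}2.png",cv2.resize(I,None,fx=2.9,fy=2.9,interpolation=cv2.INTER_CUBIC))
E
```

```text
t 4.3667 tcp [ 0.6565 -0.1002  0.0695] dtool [0.0097 0.0007 0.0574] rotvec [-0.72  1.06  0.62] f [-0.  -0.7  0.4] w 87.0 q [  5.  33.  -6.   1. -51. -74.]
```

View pics/scene2.png

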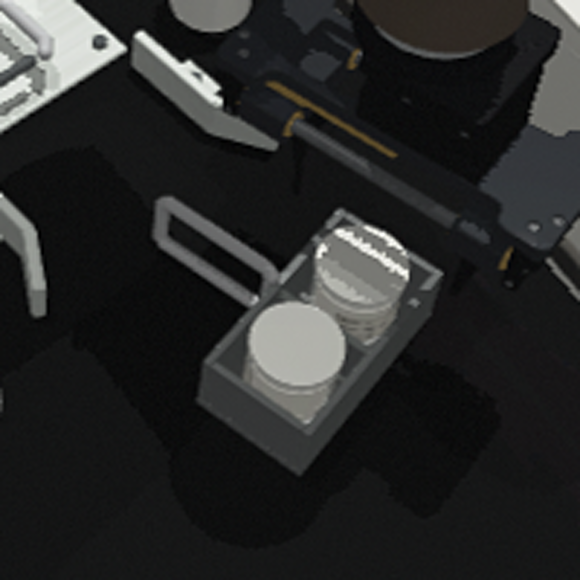

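Emit:
carry_out(commands=[[[0.005,0.0005,0],[-0.4,0.5,0.3],0.087],[[0.0045,0,0],[-0.3,0.5,0.3],0.087],[[0.0005,0,0.01],[0,0.1,0],0.087],[[0.0005,0,0.01],[0,0.1,0],0.087]])

```text
time_s: 4.75
tcp_pos: [0.6506, -0.1033, 0.0571]
ee_rot: [[-0.933, -0.36, 0.01], [-0.36, 0.933, -0.001], [-0.009, -0.004, -1.0]]
wrist_force: [0.1, 0.8, -0.4]
gripper_width: 1.002
```

```bash
python3 go.py .6485 -.1034 .012 111
```

```text
t 4.75 tcp [ 0.6506 -0.1033  0.0571] dtool [0.0024 0.0008 0.045 ] rotvec [-0.25  0.53  0.1 ] f [ 0.1  0.8 -0.4] w 87.1 q [  5.  33.  -6.   0. -50. -74.]
```

Emit:
carry_out(commands=[[[0.002,0.0005,0.01],[0,0.4,0],0.087],[[0.001,0,0.01],[0,0.2,0],0.087],[[0.001,0,0.01],[0,0.2,0],0.087],[[0.001,0,0.005],[0,0.2,0],0.087],[[0,0,0],[0,0,0],0.087]])

```text
time_s: 5.17
tcp_pos: [0.6431, -0.1053, 0.0151]
ee_rot: [[-0.933, -0.359, -0.013], [-0.359, 0.933, -0.008], [0.015, -0.002, -1.0]]
wrist_force: [0.4, 0.4, -0.5]
gripper_width: 0.999
```

```bash
python3 go.py .6485 -.1034 .012 111
```

```text
t 5.1667 tcp [ 0.6431 -0.1053  0.0151] dtool [-0.0058 -0.0002  0.003 ] rotvec [-0.14 -0.87  0.04] f [ 0.4  0.4 -0.5] w 86.9 q [  5.  36.  -8.   1. -46. -74.]
```

Emit:
carry_out(commands=[[[-0.003,0,-0.0005],[0,-0.5,0],0.087],[[-0.003,0,-0.0005],[0,-0.4,0],0.087],[[0,0,-0.0005],[0,0,0],0.087]])

```text
time_s: 5.42
tcp_pos: [0.6489, -0.103, 0.0151]
ee_rot: [[-0.933, -0.359, 0.001], [-0.359, 0.933, -0.002], [0.0, -0.002, -1.0]]
wrist_force: [0.5, -0.2, -0.4]
gripper_width: 1.0
```

```bash
python3 go.py .6485 -.1034 .012 111; python3 - <<'E'
from h import *
from station import optics
for n,b in [("scene",(230,430,300,500))]:
    c=optics.capture(n); I=c["img"][b[0]:b[1],b[2]:b[3],::-1]
    cv2.imwrite(f"pics/{n}3.png",cv2.resize(I,None,fx=2.9,fy=2.9,interpolation=cv2.INTER_CUBIC))
E
```

```text
t 5.4167 tcp [ 0.6489 -0.103   0.0151] dtool [ 0.0005 -0.0003  0.0031] rotvec [-0.12 -0.01  0.06] f [ 0.5 -0.2 -0.4] w 87.0 q [  5.  36.  -8.   0. -46. -74.]
```

View pics/scene3.png

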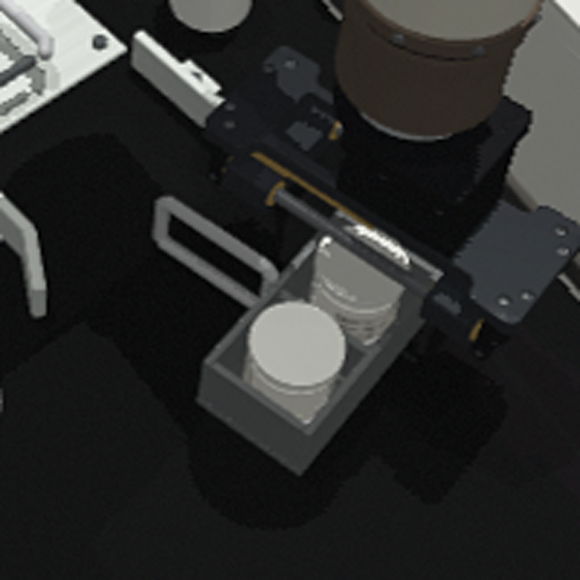

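Emit:
carry_out(commands=[[[0,0,-0.0003],[0,0,0],0.074],[[0,0,-0.0003],[0,0,0],0.07],[[0,0,-0.0003],[0,0,0],0.066],[[0,0,-0.0003],[0,0,0],0.062],[[0,0,-0.0003],[0,0,0],0.06]])

```text
time_s: 5.88
tcp_pos: [0.6499, -0.1029, 0.0188]
ee_rot: [[-0.933, -0.36, 0.004], [-0.36, 0.933, -0.002], [-0.003, -0.003, -1.0]]
wrist_force: [1.3, -1.6, -3.3]
gripper_width: 0.775
```

```bash
python3 go.py .6485 -.1034 .015 111
```

```text
t 5.8833 tcp [ 0.6499 -0.1029  0.0188] dtool [0.0015 0.0001 0.0038] rotvec [-0.18  0.19  0.08] f [ 1.3 -1.6 -3.3] w 67.4 q [  5.  36.  -8.   0. -46. -74.]
```

Emit:
carry_out(commands=[[[0,0,0.0015],[0,0,0],0.06],[[0,0,0.0005],[0,0,0],0.06],[[0,0,0],[0,0,0],0.06]])

```text
time_s: 6.13
tcp_pos: [0.65, -0.1029, 0.0185]
ee_rot: [[-0.933, -0.36, 0.005], [-0.36, 0.933, -0.002], [-0.004, -0.004, -1.0]]
wrist_force: [0.0, -0.5, -2.6]
gripper_width: 0.776
```

```bash
python3 go.py .6485 -.1034 .015 111;  python3 - <<'E'
from h import *
from station import optics
for n,b in [("scene",(230,430,270,470)),("top",(150,280,370,520))]:
    c=optics.capture(n); I=c["img"][b[0]:b[1],b[2]:b[3],::-1]
    cv2.imwrite(f"pics/{n}4.png",cv2.resize(I,None,fx=2.9,fy=2.9,interpolation=cv2.INTER_CUBIC))
E
```

```text
t 6.1333 tcp [ 0.65   -0.1029  0.0185] dtool [0.0016 0.0001 0.0035] rotvec [-0.2   0.21  0.09] f [ 0.  -0.5 -2.6] w 67.5 q [  5.  36.  -8.   0. -46. -74.]
```

View pics/scene4.png

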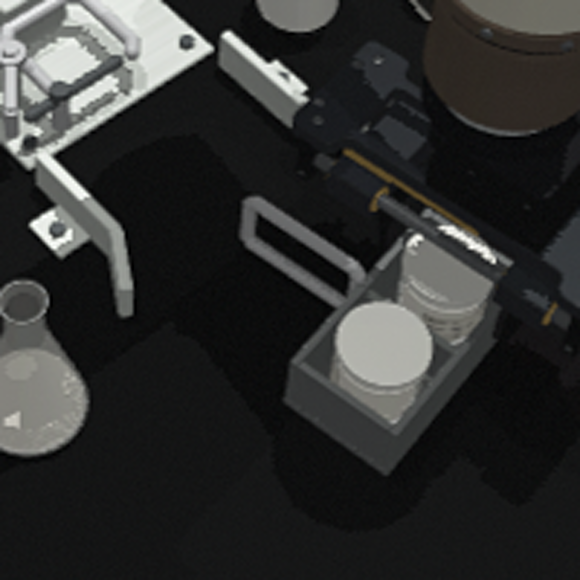

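Emit:
carry_out(commands=[[[0,0,0.003],[0,0,0],0.06],[[0,0,0.003],[0,0,0],0.06],[[0,0,0.001],[0,0,0],0.06]])

```text
time_s: 6.48
tcp_pos: [0.65, -0.1029, 0.0186]
ee_rot: [[-0.933, -0.361, 0.004], [-0.361, 0.933, -0.003], [-0.003, -0.005, -1.0]]
wrist_force: [-0.1, 0.5, -2.0]
gripper_width: 0.78
```

```bash
python3 go.py .6485 -.1034 .015 111
```

```text
t 6.4833 tcp [ 0.65   -0.1029  0.0186] dtool [0.0016 0.0001 0.0036] rotvec [-0.27  0.16  0.17] f [-0.1  0.5 -2. ] w 67.9 q [  5.  36.  -8.   0. -46. -74.]
```

Emit:
carry_out(commands=[[[0,0,0],[0,0,2],0.06],[[0,0,0],[0,0,2],0.06],[[0,0,0],[0,0,2],0.06],[[0,0,0],[0,0,2],0.06],[[0,0,0],[0,0,1.5],0.06],[[0,0,0],[0,0,0],0.06]])

```text
time_s: 6.98
tcp_pos: [0.649, -0.1047, 0.0186]
ee_rot: [[-0.98, -0.197, 0.002], [-0.197, 0.98, -0.006], [-0.001, -0.006, -1.0]]
wrist_force: [-0.1, 1.6, 1.6]
gripper_width: 0.781
```

```bash
cat > cg.py <<'E'
import sys; from go import *
d=np.load("dc.npy")[0]; d[2]=np.radians(101.8); o=float(sys.argv[3]) if 0 else -.0412
def cg(cx,cy=0,z=.015,o=-.0412):
    p=w(d,[[cx,cy+o,z]])[0]; R=s["ee_rot"]; h=np.degrees(np.arctan2(R[1,1],R[0,1]))
    a=np.arctan2(R[1,1],R[0,1]); org=s["tcp_pos"][:2]-o*np.array([-np.sin(a),np.cos(a)])
    Rd=np.array([[np.cos(d[2]),-np.sin(d[2])],[np.sin(d[2]),np.cos(d[2])]])
    q=(org-d[:2])@Rd; e=(org+.11*np.array([np.cos(a),np.sin(a)])-d[:2])@Rd
    print("heading",h.round(2),"car in dock",q.round(4),"eye in dock",e.round(4)); goal(*p,101.8)
E
python3 -c "
from cg import *
cg(-.22)"; python3 - <<'E'
from h import *
from station import optics
for n,b in [("scene",(200,430,230,470)),("top",(150,280,370,520))]:
    c=optics.capture(n); I=c["img"][b[0]:b[1],b[2]:b[3],::-1]
    cv2.imwrite(f"pics/{n}5.png",cv2.resize(I,None,fx=2.6,fy=2.6,interpolation=cv2.INTER_CUBIC))
E
```

```text
heading 101.35 car in dock [-0.2395 -0.0048] eye in dock [-0.1295 -0.0056]
t 6.9833 tcp [ 0.649  -0.1047  0.0186] dtool [0.0049 0.0198 0.0035] rotvec [-0.34  0.06 -0.45] f [-0.1  1.6  1.6] w 67.9 q [  5.  36.  -8.   0. -46. -84.]
```

View pics/scene5.png

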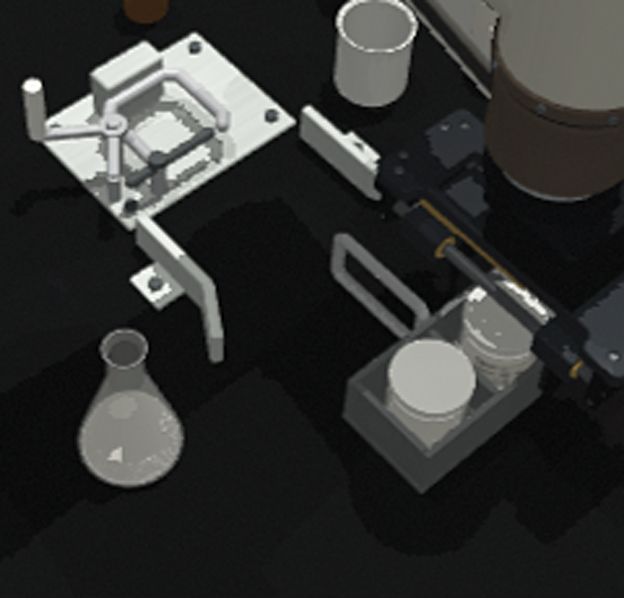

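Emit:
carry_out(commands=[[[0.002,0.006,0],[0,0,-0.2],0.06],[[0.002,0.006,0],[0,0,-0.2],0.06],[[0.001,0.006,0],[0,0,0],0.06],[[0,0.003,0],[0,0,0],0.06],[[0,0,0],[0,0,0],0.06]])

```text
time_s: 7.5
tcp_pos: [0.6409, -0.0848, 0.0187]
ee_rot: [[-0.978, -0.209, 0.006], [-0.209, 0.978, -0.008], [-0.004, -0.009, -1.0]]
wrist_force: [1.5, -2.9, 0.2]
gripper_width: 0.784
```

```bash
python3 -c "
from cg import *
cg(-.18)"
```

```text
heading 102.08 car in dock [-0.2189 -0.0009] eye in dock [-0.1089 -0.0003]
t 7.5 tcp [ 0.6409 -0.0848  0.0187] dtool [0.0007 0.0387 0.0033] rotvec [-0.53  0.25  0.28] f [ 1.5 -2.9  0.2] w 68.2 q [  7.  35. -10.   1. -45. -85.]
```

Emit:
carry_out(commands=[[[0.0005,0.008,0],[-0.1,0,0.1],0.06],[[0,0.008,0],[-0.1,0,0.1],0.06],[[0,0.008,0],[-0.1,0,0],0.06],[[0,0.008,0],[0,0,0],0.06],[[0,0.008,0],[0,0,0],0.06],[[0,0.004,0],[0,0,0],0.06],[[0,0,0],[0,0,0],0.06]])

```text
time_s: 8.08
tcp_pos: [0.6299, -0.038, 0.0186]
ee_rot: [[-0.978, -0.208, 0.004], [-0.208, 0.978, -0.004], [-0.003, -0.005, -1.0]]
wrist_force: [1.6, -3.4, 0.8]
gripper_width: 0.778
```

```bash
cat > look.py <<'E'
import sys; from h import *
from station import optics
k=sys.argv[1]
for n,b in [("scene",(180,400,220,480)),("top",(150,280,270,460))]:
    c=optics.capture(n); pickle.dump(c,open(f"pics/{n}{k}.pkl","wb")); I=c["img"][b[0]:b[1],b[2]:b[3],::-1]
    cv2.imwrite(f"pics/{n}{k}.png",cv2.resize(I,None,fx=2.7,fy=2.7,interpolation=cv2.INTER_CUBIC))
E
python3 -c "
from cg import *
cg(-.09)"; python3 look.py 6
```

```text
heading 101.99 car in dock [-0.1708  0.0003] eye in dock [-0.0608  0.0007]
t 8.0833 tcp [ 0.6299 -0.038   0.0186] dtool [-0.0005  0.0806  0.0032] rotvec [-0.27  0.18  0.19] f [ 1.6 -3.4  0.8] w 67.7 q [ 11.  34. -12.   0. -44. -90.]
```

View pics/scene6.png

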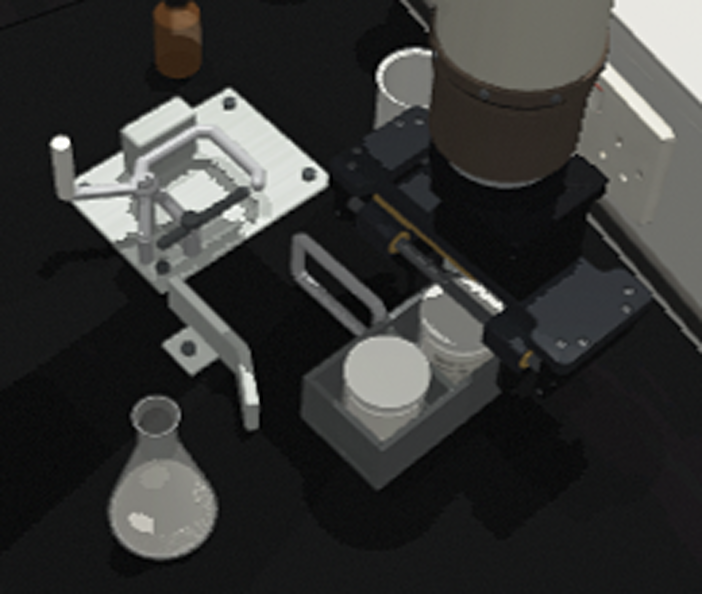

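View pics/top6.png

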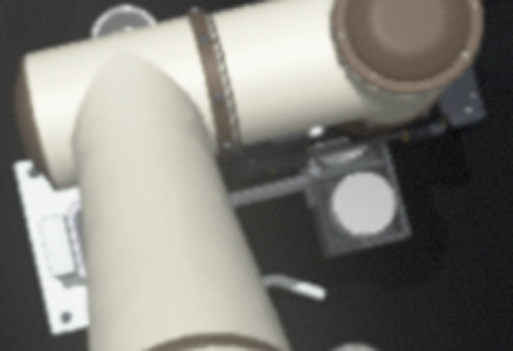

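```bash
cat > ov.py <<'E'
import sys; from cg import *
k=sys.argv[1]; c=pickle.load(open(f"pics/scene{k}.pkl","rb"))
R=s["ee_rot"]; a=np.arctan2(R[1,1],R[0,1]); o=-.0412; org=s["tcp_pos"][:2]-o*np.array([-np.sin(a),np.cos(a)]); p=[*org,a]
m=.001
I=cv2.resize(c["img"][180:400,220:480,::-1],None,fx=3,fy=3,interpolation=cv2.INTER_CUBIC)
def poly(pp,L,col,cl=False):
    u=(proj(c,w(pp,np.array(L)*m))-[220,180])*3+1; cv2.polylines(I,[u.astype(np.int32)],cl,col,1)
poly(p,[[34,65,44],[-34,65,44],[-34,-65,44],[34,-65,44]],(0,255,0),True)
poly(p,[[34,65,0],[-34,65,0],[-34,65,44]],(0,255,0))
poly(p,[[34,0,51],[110,0,51],[110,0,12],[34,0,12]],(0,255,0))
for y in (1,-1): poly(d,[[-23,69*y,30],[-95,69*y,30],[-129,90*y,30]],(0,0,255))
poly(d,[[0,39,31],[0,-12,31]],(0,0,255))
poly(d,[[-14,-75,5],[-14,75,5],[100,75,5],[100,-75,5]],(0,0,255),True)
cv2.imwrite(f"pics/ov{k}.png",I)
E
python3 ov.py 6
```

```text
Traceback (most recent call last):
  File "ov.py", line 1, in <module>
    import sys; from cg import *
                ^^^^^^^^^^^^^^^^
  File "cg.py", line 1, in <module>
    import sys; from go import *
                ^^^^^^^^^^^^^^^^
  File "go.py", line 10, in <module>
    if len(sys.argv)>1: goal(*[float(v) for v in sys.argv[1:]])
                        ~~~~^^^^^^^^^^^^^^^^^^^^^^^^^^^^^^^^^^^
TypeError: goal() missing 3 required positional arguments: 'y', 'z', and 'ydeg'
```

```bash
sed -i 's/len(sys.argv)>1:/len(sys.argv)>4:/' go.py; python3 ov.py 6
```

```text
(no output)
```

View pics/ov6.png

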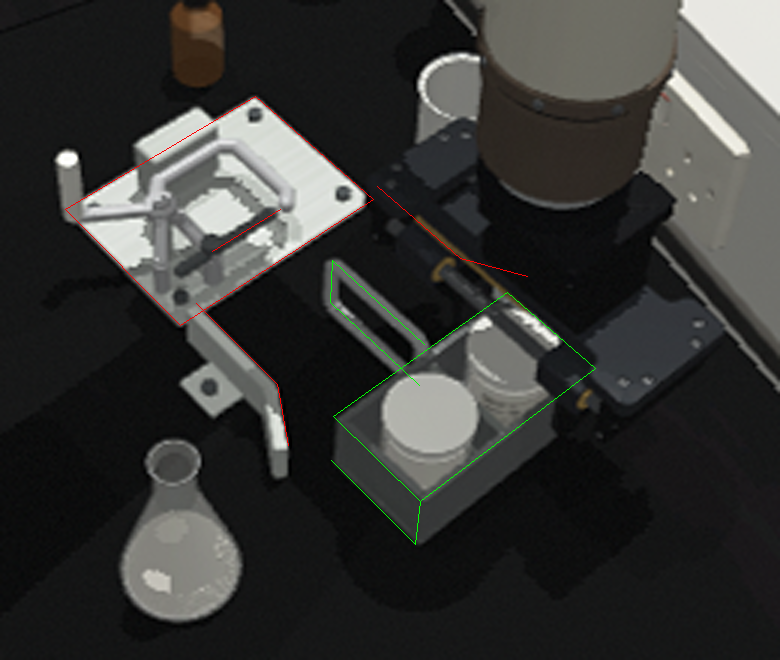

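Emit:
carry_out(commands=[[[0,0.008,0],[-0.1,0,0.1],0.06],[[0,0.008,0],[-0.1,0,0.1],0.06],[[0,0.008,0],[0,0,0],0.06],[[0,0.008,0],[0,0,0],0.06],[[0,0.007,0],[0,0,0],0.06],[[0,0.003,0],[0,0,0],0.06],[[0,0,0],[0,0,0],0.06]])

```text
time_s: 8.77
tcp_pos: [0.6206, 0.0057, 0.0185]
ee_rot: [[-0.979, -0.204, 0.003], [-0.204, 0.979, -0.002], [-0.002, -0.002, -1.0]]
wrist_force: [1.2, -3.3, 0.2]
gripper_width: 0.777
```

```bash
python3 -c "
from cg import *
cg(-.06)"
```

```text
heading 101.76 car in dock [-0.1259  0.0005] eye in dock [-0.0159  0.0005]
t 8.7667 tcp [0.6206 0.0057 0.0185] dtool [-0.0005  0.0659  0.0034] rotvec [-0.13  0.12 -0.04] f [ 1.2 -3.3  0.2] w 67.6 q [ 16.  33. -14.   0. -43. -94.]
```

Emit:
carry_out(commands=[[[0,0.007,0],[0,0,0],0.06],[[0,0.007,0],[0,0,0],0.06],[[0,0.007,0],[0,0,0],0.06],[[0,0.007,0],[0,0,0],0.06],[[0,0.007,0],[0,0,0],0.06],[[0,0.006,0],[0,0,0],0.06],[[0,0.005,0],[0,0,0],0.06]])

```text
time_s: 9.35
tcp_pos: [0.6107, 0.0504, 0.0186]
ee_rot: [[-0.979, -0.203, 0.002], [-0.203, 0.979, -0.005], [-0.001, -0.005, -1.0]]
wrist_force: [2.8, -4.4, 0.4]
gripper_width: 0.779
```

```bash
python3 -c "
from cg import *
cg(-.06)"; python3 look.py 7; python3 ov.py 7
```

```text
heading 101.72 car in dock [-0.0801  0.001 ] eye in dock [0.0299 0.0009]
t 9.35 tcp [0.6107 0.0504 0.0186] dtool [-0.001   0.0202  0.0035] rotvec [-0.3   0.07 -0.08] f [ 2.8 -4.4  0.4] w 67.8 q [ 20.  33. -15.   0. -42. -99.]
```

View pics/ov7.png

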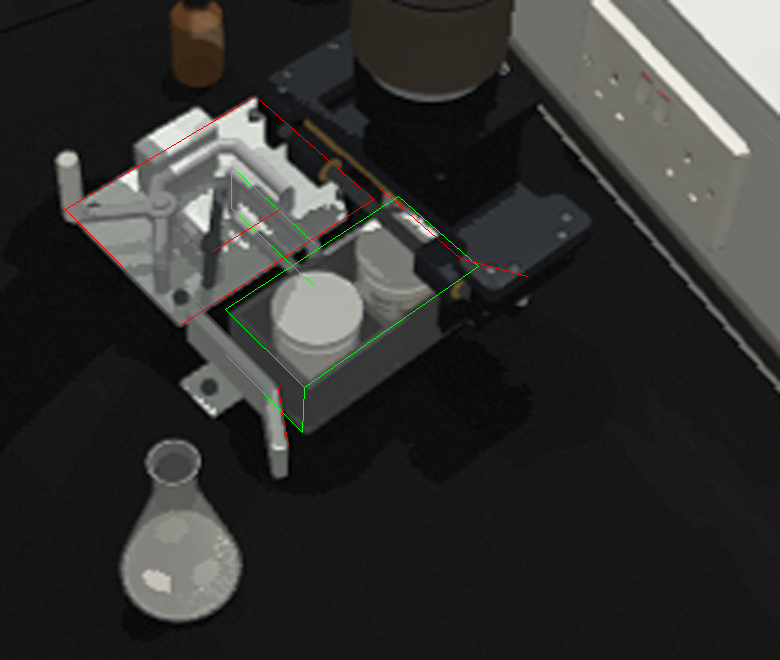

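Emit:
carry_out(commands=[[[0,0.006,0],[0,0,0],0.06],[[0,0.006,0],[0,0,0],0.06],[[0,0.005,0],[0,0,0],0.06],[[0,0.004,0],[0,0,0],0.06],[[0,0.003,0],[0,0,0],0.06]])

```text
time_s: 9.87
tcp_pos: [0.606, 0.0755, 0.0185]
ee_rot: [[-0.979, -0.202, 0.003], [-0.202, 0.979, -0.004], [-0.002, -0.005, -1.0]]
wrist_force: [7.5, -16.9, -2.2]
gripper_width: 0.779
```

```bash
python3 -c "
from cg import *
cg(-.06)"; python3 look.py 8; python3 ov.py 8
```

```text
heading 101.64 car in dock [-0.0545  0.0005] eye in dock [0.0555 0.0002]
t 9.8667 tcp [0.606  0.0755 0.0185] dtool [-0.0005 -0.0054  0.0036] rotvec [-0.27  0.12 -0.16] f [  7.5 -16.9  -2.2] w 67.8 q [  22.   33.  -15.    0.  -42. -101.]
```

View pics/ov8.png

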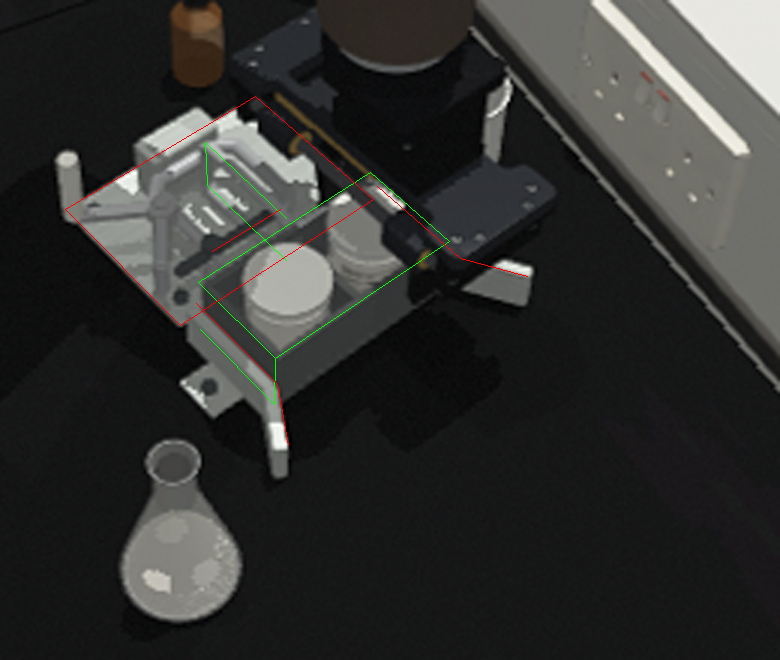

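Emit:
carry_out(commands=[[[0,-0.006,0],[0,0,0],0.06],[[0,-0.006,0],[0,0,0],0.06],[[0,-0.005,0],[0,0,0],0.06],[[0,-0.003,0],[0,0,0],0.06],[[0,0,0],[0,0,0],0.06]])

```text
time_s: 10.38
tcp_pos: [0.6099, 0.059, 0.0186]
ee_rot: [[-0.98, -0.2, 0.004], [-0.2, 0.98, 0.001], [-0.004, 0.001, -1.0]]
wrist_force: [0.0, 0.2, 0.7]
gripper_width: 0.777
```

```bash
python3 -c "
from cg import *
cg(-.08)"; python3 look.py 9; python3 ov.py 9
```

```text
heading 101.54 car in dock [-0.0714  0.0001] eye in dock [ 0.0386 -0.0004]
t 10.3833 tcp [0.6099 0.059  0.0186] dtool [-0.0001 -0.0084  0.0036] rotvec [ 0.03  0.26 -0.26] f [0.  0.2 0.7] w 67.6 q [ 21.  33. -15.   0. -42. -99.]
```

View pics/ov9.png

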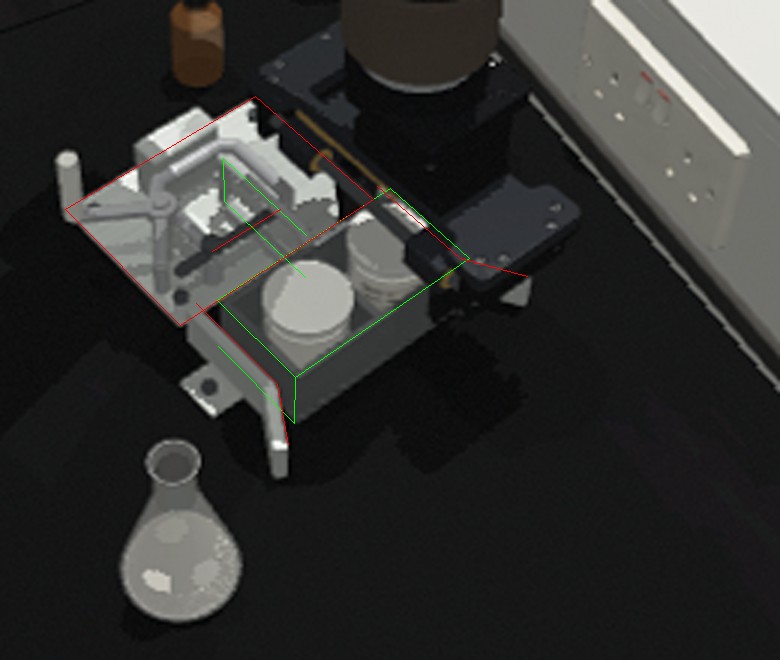

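Emit:
carry_out(commands=[[[0,0,0],[0,0,0],0.075],[[0,0,0],[0,0,0],0.084],[[0,0,0],[0,0,0],0.084],[[0,0,0],[0,0,0],0.084],[[0,0,-0.006],[0,0,0],0.084],[[0,0,-0.01],[0,0,0],0.084],[[0,0,-0.01],[0,0,0],0.084]])

```text
time_s: 11.07
tcp_pos: [0.6065, 0.0568, 0.0425]
ee_rot: [[-0.98, -0.2, -0.005], [-0.2, 0.98, -0.003], [0.006, -0.002, -1.0]]
wrist_force: [0.6, -0.4, -0.3]
gripper_width: 0.963
```

```bash
python3 -c "
from cg import *
cg(-.0714,0,.08)"
```

```text
heading 101.53 car in dock [-0.0728  0.0039] eye in dock [0.0372 0.0033]
t 11.0667 tcp [0.6065 0.0568 0.0425] dtool [-0.0036  0.0016 -0.0375] rotvec [-0.09 -0.33 -0.27] f [ 0.6 -0.4 -0.3] w 83.7 q [ 21.  31. -14.   0. -46. -99.]
```

Emit:
carry_out(commands=[[[-0.002,0,-0.01],[0,-0.1,0],0.084],[[-0.002,0,-0.012],[0,-0.1,0],0.084],[[-0.001,0,-0.02],[0,0,0],0.084],[[0,0,-0.03],[0,0,0],0.084],[[0,0,-0.03],[0,0,0],0.06],[[0,0,-0.03],[0,0,0],0.03],[[0,0,-0.01],[0,0,0],0],[[0,0,0],[0,0,0],0]])

```text
time_s: 11.73
tcp_pos: [0.6139, 0.0583, 0.2038]
ee_rot: [[-0.98, -0.201, 0.011], [-0.201, 0.98, 0.001], [-0.011, -0.002, -1.0]]
wrist_force: [0.0, 0.3, 0.2]
gripper_width: 0.745
```

```bash
python3 -c "
from cg import *
cg(-.0714,0,.2)
for q in [(.061,.092,.1),(.033,.101,.1),(.085,.083,.06)]: print(w(d,[q]))"; python3 look.py 10; python3 ov.py 10
```

```text
heading 101.59 car in dock [-0.073  -0.0037] eye in dock [ 0.037  -0.0041]
t 11.7333 tcp [0.6139 0.0583 0.2038] dtool [0.0038 0.0017 0.0037] rotvec [-0.09  0.64 -0.21] f [0.  0.3 0.2] w 64.8 q [ 21.  22.  -3.   0. -65. -99.]
[[0.45247103 0.16154516 0.1       ]]
[[0.44938712 0.13229641 0.1       ]]
[[0.45637294 0.18687844 0.06      ]]
```

View pics/ov10.png

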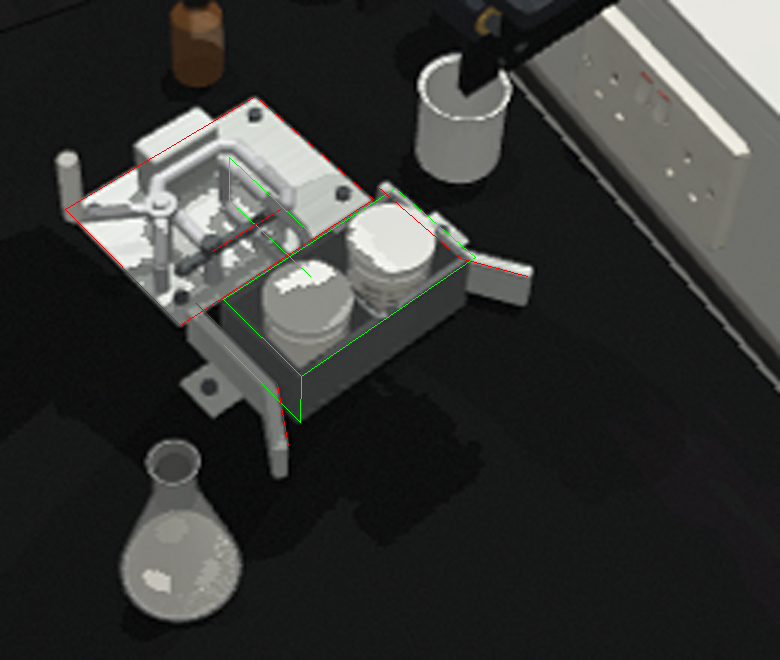

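```bash
python3 -c "
from cg import *
goal(*w(d,[[.095,.097,.2]])[0],101.8)"
```

```text
t 11.8333 tcp [0.613  0.0581 0.2011] dtool [ 0.1416  0.1675 -0.0002] rotvec [-0.09  0.43 -0.22] f [-0.3  0.4 -0.7] w 57.2 q [ 21.  22.  -3.   0. -65. -99.]
```

Emit:
carry_out(commands=[[[0.02,0.024,0],[0,0,0],0],[[0.02,0.024,0],[0,0,0],0],[[0.02,0.024,0],[0,0,0],0],[[0.02,0.024,0],[0,0,0],0],[[0.02,0.024,0],[0,0,0],0],[[0.02,0.024,0],[0,0,0],0],[[0.015,0.018,0],[0,0,0],0],[[0,0,0],[0,0,0],0]])

```text
time_s: 12.5
tcp_pos: [0.4357, 0.1895, 0.187]
ee_rot: [[-0.981, -0.193, -0.015], [-0.193, 0.981, -0.011], [0.017, -0.008, -1.0]]
wrist_force: [0.2, -0.8, -0.8]
gripper_width: 0.056
```

```bash
python3 -c "
from cg import *
goal(*w(d,[[.095,.097,.12]])[0],101.8)"
```

```text
t 12.5 tcp [0.4357 0.1895 0.187 ] dtool [-0.0067  0.0038  0.0669] rotvec [-0.48 -0.96 -0.69] f [ 0.2 -0.8 -0.8] w 4.9 q [  43.   10.  -22.   -0.  -59. -122.]
```

Emit:
carry_out(commands=[[[-0.0035,0.002,0.015],[-0.3,-0.5,-0.3],0],[[-0.0035,0.002,0.015],[-0.2,-0.5,-0.3],0],[[0,0,0.015],[0,0,0],0],[[0,0,0.005],[0,0,0],0],[[0,0,0],[0,0,0],0]])

```text
time_s: 12.92
tcp_pos: [0.4376, 0.1935, 0.1307]
ee_rot: [[-0.978, -0.207, -0.006], [-0.207, 0.978, -0.005], [0.007, -0.003, -1.0]]
wrist_force: [-0.2, 0.9, 0.6]
gripper_width: 0.004
```

```bash
python3 -c "
from cg import *
goal(*w(d,[[.095,.097,.068]])[0],101.8)"; python3 look.py 11;python3 ov.py 11
```

```text
t 12.9167 tcp [0.4376 0.1935 0.1307] dtool [-0.0034 -0.0001  0.0627] rotvec [-0.2  -0.41  0.17] f [-0.2  0.9  0.6] w 0.4 q [  43.   13.  -27.   -0.  -50. -121.]
```

View pics/ov11.png

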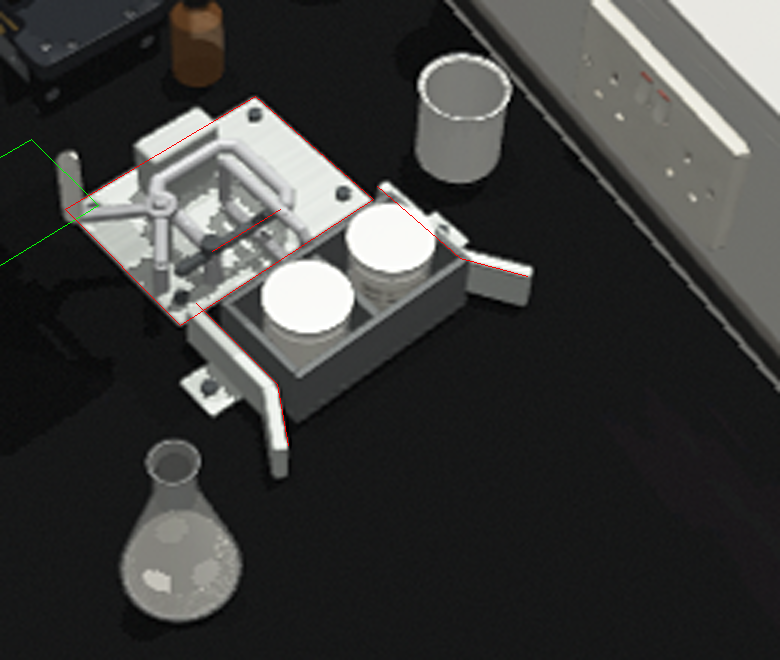

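Emit:
carry_out(commands=[[[-0.002,0,0.012],[0,-0.3,0],0],[[-0.002,0,0.012],[0,-0.2,0],0],[[-0.001,0,0.012],[0,0,0],0],[[0,0,0.01],[0,0,0],0],[[0,0,0],[0,0,0],0]])

```text
time_s: 13.43
tcp_pos: [0.4476, 0.1965, 0.0889]
ee_rot: [[-0.978, -0.207, 0.013], [-0.207, 0.978, 0.004], [-0.013, 0.001, -1.0]]
wrist_force: [0.2, -0.3, 0.1]
gripper_width: 0.005
```

```bash
cat > look2.py <<'E'
import sys; from h import *
from station import optics
k=sys.argv[1]
for n,b in [("scene",(120,320,150,400)),("top",(180,300,240,400))]:
    c=optics.capture(n); pickle.dump(c,open(f"pics/{n}{k}.pkl","wb")); I=c["img"][b[0]:b[1],b[2]:b[3],::-1]
    cv2.imwrite(f"pics/{n}{k}.png",cv2.resize(I,None,fx=2.9,fy=2.9,interpolation=cv2.INTER_CUBIC))
E
python3 -c "
from cg import *
goal(*w(d,[[.095,.097,.068]])[0],101.8)"; python3 look2.py 12
```

```text
t 13.4333 tcp [0.4476 0.1965 0.0889] dtool [ 0.0077 -0.0012  0.0208] rotvec [0.09 0.77 0.12] f [ 0.2 -0.3  0.1] w 0.4 q [  43.   17.  -29.    0.  -43. -121.]
```

View pics/scene12.png

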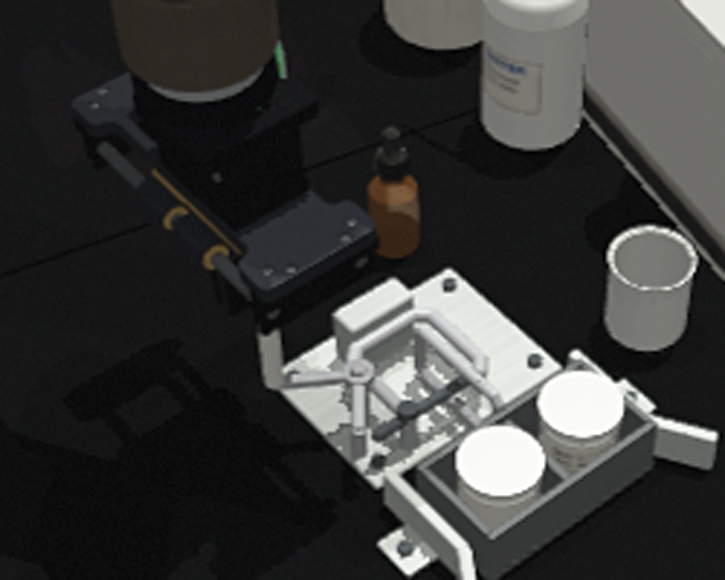

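Emit:
carry_out(commands=[[[0.004,0,0.005],[0,0.4,0],0],[[0.004,0,0.005],[0,0.4,0],0],[[0.001,0,0.004],[0,0,0],0],[[0,0,0.002],[0,0,0],0]])

```text
time_s: 13.87
tcp_pos: [0.4409, 0.1966, 0.0764]
ee_rot: [[-0.978, -0.207, 0.006], [-0.207, 0.978, 0.007], [-0.007, 0.006, -1.0]]
wrist_force: [0.8, -0.6, 0.3]
gripper_width: 0.003
```

```bash
python3 -c "
from cg import *
goal(*w(d,[[.085,.096,.070]])[0],101.8)"
```

```text
t 13.8667 tcp [0.4409 0.1966 0.0764] dtool [-0.     -0.0127  0.0063] rotvec [0.34 0.41 0.17] f [ 0.8 -0.6  0.3] w 0.3 q [  43.   18.  -31.   -0.  -41. -121.]
```

Emit:
carry_out(commands=[[[0,-0.006,0.002],[0,0,0],0],[[0,-0.006,0.001],[0,0,0],0],[[0,-0.006,0],[0,0,0],0],[[0,-0.006,0],[0,0,0],0],[[0,-0.004,0],[0,0,0],0]])

```text
time_s: 14.28
tcp_pos: [0.4464, 0.1675, 0.0726]
ee_rot: [[-0.978, -0.208, 0.005], [-0.208, 0.978, 0.007], [-0.006, 0.006, -1.0]]
wrist_force: [-1.4, 2.3, 0.9]
gripper_width: 0.007
```

```bash
python3 -c "
from cg import *
goal(*w(d,[[.054,.097,.070]])[0],101.8)"; python3 look2.py 13
```

```text
t 14.2833 tcp [0.4464 0.1675 0.0726] dtool [ 0.0004 -0.014   0.0025] rotvec [0.36 0.34 0.23] f [-1.4  2.3  0.9] w 0.6 q [  40.   18.  -31.   -0.  -40. -118.]
```

View pics/scene13.png

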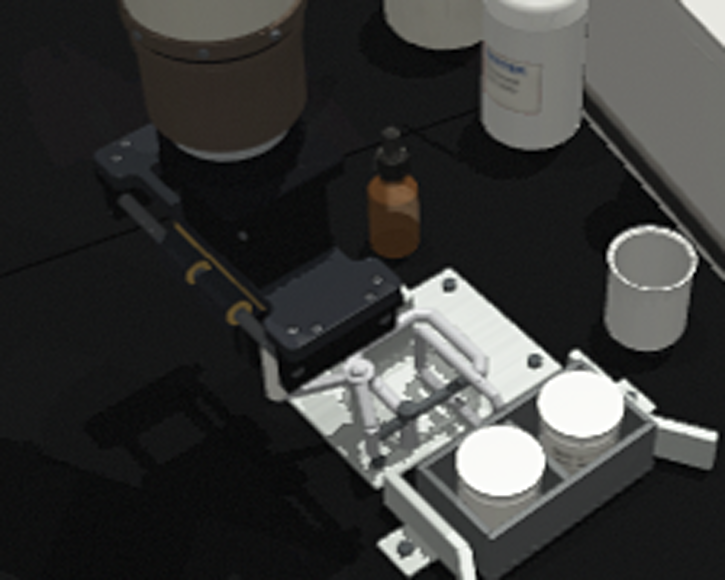

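Emit:
carry_out(commands=[[[0,-0.005,0],[0,0,0],0],[[0,-0.005,0],[0,0,0],0],[[0,-0.004,0],[0,0,0],0]])

```text
time_s: 14.63
tcp_pos: [0.4503, 0.1531, 0.073]
ee_rot: [[-0.978, -0.209, 0.006], [-0.209, 0.978, 0.008], [-0.008, 0.006, -1.0]]
wrist_force: [-1.1, 0.3, 0.4]
gripper_width: 0.013
```

```bash
python3 -c "
from cg import *
goal(*w(d,[[.054,.097,.070]])[0],101.8)"; python3 look2.py 14
```

```text
t 14.6333 tcp [0.4503 0.1531 0.073 ] dtool [0.0012 0.0008 0.003 ] rotvec [0.36 0.45 0.26] f [-1.1  0.3  0.4] w 1.1 q [  38.   18.  -32.   -0.  -40. -116.]
```

View pics/scene14.png

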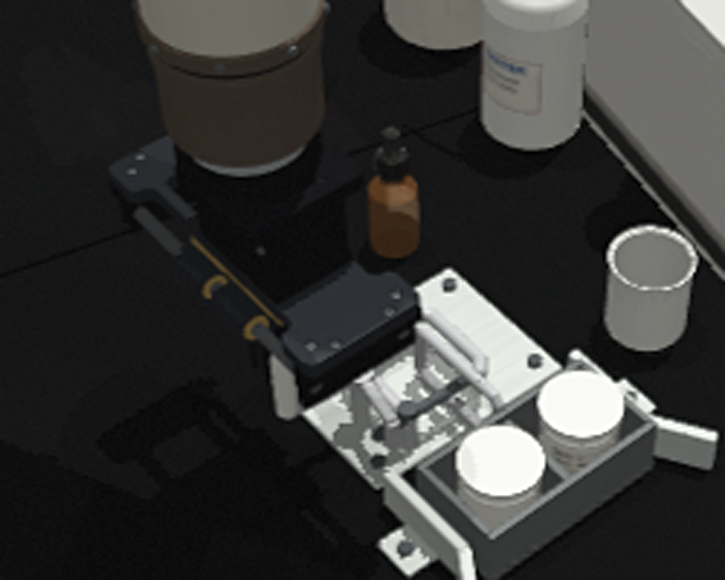

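Emit:
carry_out(commands=[[[0,-0.005,0],[0,0,0],0],[[0,-0.004,0],[0,0,0],0],[[0,-0.003,0],[0,0,0],0]])

```text
time_s: 14.98
tcp_pos: [0.4523, 0.1488, 0.0732]
ee_rot: [[-0.979, -0.203, 0.009], [-0.203, 0.979, 0.023], [-0.014, 0.021, -1.0]]
wrist_force: [-12.7, 19.6, 3.7]
gripper_width: 0.01
```

```bash
python3 -c "
from cg import *
goal(*w(d,[[.044,.097,.070]])[0],101.8)"; python3 look2.py 15; python3 - <<'E'
from h import *
c=pickle.load(open("pics/scene15.pkl","rb"))
d=np.load("dc.npy")[0]; d[2]=np.radians(101.8)
for a in (.0,.3,.5,.54,.6):
    th=np.arctan2(41,29)+a; P=[[.032+.05*np.cos(th),.051+.05*np.sin(th),z] for z in (.05,.1)]
    print(a,(((proj(c,w(d,P))-[150,120])*2.9)).round(0).tolist())
E
```

```text
t 14.9833 tcp [0.4523 0.1488 0.0732] dtool [ 0.0023 -0.0046  0.0031] rotvec [ 1.21  0.78 -0.1 ] f [-12.7  19.6   3.7] w 0.9 q [  37.   17.  -32.   -1.  -40. -115.]
0.0 [[275.0, 379.0], [268.0, 324.0]]
0.3 [[278.0, 398.0], [272.0, 343.0]]
0.5 [[285.0, 410.0], [279.0, 354.0]]
0.54 [[287.0, 412.0], [280.0, 357.0]]
0.6 [[290.0, 415.0], [283.0, 360.0]]
```

View pics/scene15.png

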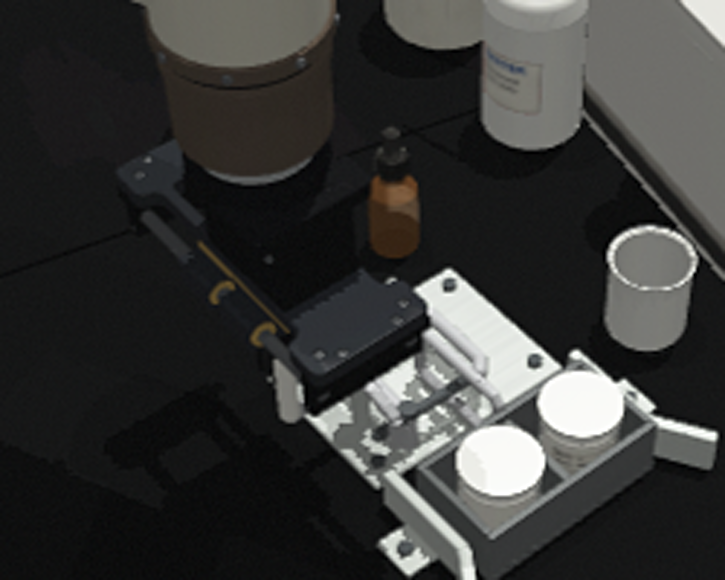

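Emit:
carry_out(commands=[[[0,0.004,0],[0,0,0],0],[[0,0.006,0],[0,0,0],0],[[0,0.01,0],[0,0,0],0],[[0,0.01,0],[0,0,0],0],[[0,0.01,-0.01],[0,0,0],0],[[0,0,-0.02],[0,0,0],0],[[0,0,-0.03],[0,0,0],0],[[0,0,-0.03],[0,0,0],0],[[0,0.02,-0.02],[0,0,0],0],[[0,0.02,0],[0,0,0],0],[[0,0,0],[0,0,0],0]])

```text
time_s: 16.0
tcp_pos: [0.4336, 0.2308, 0.1893]
ee_rot: [[-0.979, -0.204, 0.008], [-0.204, 0.979, 0.019], [-0.012, 0.017, -1.0]]
wrist_force: [0.4, 0.6, -0.9]
gripper_width: 0.006
```

```bash
python3 look2.py 16; python3 go.py .44 .2 .18 101.8
```

```text
t 16.1 tcp [0.4333 0.2288 0.1884] dtool [-0.0006 -0.0297  0.0079] rotvec [ 0.88  0.53 -0.04] f [-1.  -1.1  0.6] w 0.0 q [  47.   10.  -21.   -0.  -58. -125.]
```

View pics/scene16.png

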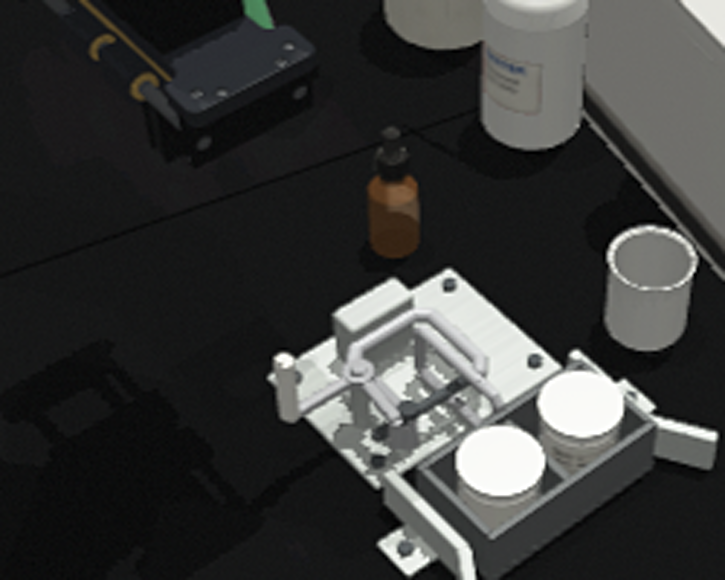

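View pics/top16.png

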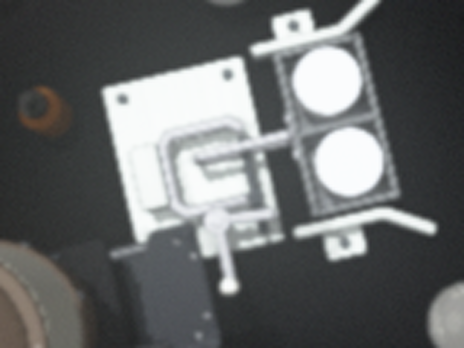

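```bash
python3 - <<'E'
from h import *
T=pickle.load(open("pics/top16.pkl","rb"));d=np.load("dc.npy")[0]; d[2]=np.radians(101.8)
R=np.array([[np.cos(d[2]),-np.sin(d[2])],[np.sin(d[2]),np.cos(d[2])]])
for n,u,z in [("peg",(229,286),.1),("eyefront",(196,157),.051),("jar0",(349,162),.058),("jar1",(327,80),.058)]:
    p=unproj(T,(u[0]/2.9+240-.3,u[1]/2.9+180-.3),z); q=(p[:2]-d[:2])@R; print(n,q.round(4))
    if n=="peg": print(np.arctan2(q[1]-.051,q[0]-.032)-np.arctan2(41,29))
E
```

```text
peg [0.0336 0.101 ]
0.5830073843934149
eyefront [0.0382 0.0004]
jar0 [-0.0732  0.0313]
jar1 [-0.0716 -0.0329]
```

```bash
python3 -c "
from station import workorder
print(workorder.finish_job())"
```

```text
the job is handed in; nothing more can be done
None
```

The carrier is docked, the gate is shut behind the eye, and the lever is swung to its stop. I handed the job in at about 16 s of the 50 s allowed; no verdict is reported.

**What I did:** I gripped the tray across its front and rear walls and turned it about 9° into line with the bracket. I then slid it flat along the bench between the rails until the eye forced the gate open and passed it. I eased it back off the end of the hook, let go, and pushed the lever's peg with shut fingers until the force rose to about 23 N.

**Last checks from the camera images:**
- **Eye:** its front edge is about 38 mm past the gate line and centred (y about 0), well inside the allowed band.
- **Gate:** it looks shut in the last pictures; I did not measure its angle.
- **Lever:** about 0.58 rad from the top camera, above the 0.54 needed. The scene camera also matched the locked position.
- **Jars:** both lids sit over their pockets, and both jars look upright.
- **Bystanders:** the beaker and dropper bottle look unmoved in the last pictures. The flask was last fully in view just before the lever push, where it looked unmoved; I compared all three only by eye.
- **Arm:** clear of everything at hand-in.

**One reading that disagreed:** just after gripping, the measured TCP height crept up about 4 mm and the wrist force read about 3 N downward. The picture showed no visible lift of the tray, and small downward corrections did not lower it. I took it to be resting on the bench and carried on.

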